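# Find the hidden catch and release the battery tray

### The arm

A 6-joint arm with a two-finger parallel gripper is mounted at the origin on the work surface. World frame = base frame: x ahead of the robot, y to its left, z up, the work surface at z = 0. Lengths are in m, angles in rad, forces in N, time in s.
With the tool pointing down it reaches from about 0.375 to 0.9 m from the base axis. Payload 3.1 kg.
Tool frame: the origin (TCP) lies where the fingers leave the gripper's body, on its centre line; the fingertips stand 73 mm ahead of it and the grasp point (between the pads) lies 54 mm ahead of it; z points along the fingers, y is the line along which they close (so a half turn about z gives the same grasp; the last joint's range is limited). The gripper opens to 85 mm and grips with 20 to 120 N. Pads are 22 mm wide; open, the fingers measure 114 mm over their backs; the gripper's body (76 mm by 85 mm) begins 54 mm behind the grasp point. The pads swing forward as they close: fully open they stand 13 mm farther back than shut.
Start: joints at [-1.488, 0.527, 1.433, -0, 1.181, -0.178], TCP at [0.162, -0.604, 0.304] pointing down, gripper open.
Joint ranges: [-3.08, 3.08], [-0.75, 2.2], [0.22, 2.44], [-1.43, 4.57], [0, 2.65], [-2.85, 2.85]. Speed limits (rad/s): [2.79, 2.79, 3.14, 3.14, 3.14, 3.14].

### API

Orientations are given as a unit quaternion [x, y, z, w].
In Python, from station import manip gives the robot as it stands.
- The arm moves only by the shell command python3 -m crank 'ROWS' [FORCE]. ROWS is JSON, a list of rows, each an object with "dp": the shift along the tool's x, y, z normalised to -1 to 1, where 1 is 50 cm, a list of three; "delta_rot": the turn, a rotation vector about the tool's x, y, z normalised to -1 to 1, where 1 is 2 pi rad, a list of three; "fingers": the opening, from -1 (shut) to 1 (fully open). A call has 1 to 12 rows; each row shifts and turns the commanded pose from where the row before left it, along the tool's axes as they then stand; what a row does not reach is not made up. A row lasts 1/12 s, in which the tool goes at most 41.7 mm and 7.16 degrees, less where a joint would pass 70% of its speed; a pose out of reach is approached as far as the arm can. A call with a number of a shift or a turn outside -1 to 1 is refused whole. A call with a gripper value outside its range is refused whole. The fingers move at their own pace and stop on an object; FORCE is the grip in N (left out, the last holds). Time passes only in rows, so rows that do not move let the fingers close. It gives the time, the measured TCP pose, the force, the opening and the grip force at its end, in the units of the state.
- manip.sense(): the state, without advancing time (a new reading comes with each control period).
- manip.snapshot(name): name is "scene" or "side" or "wrist"; returns (picture, depth): 384x512x3 uint8, red, green, blue; 384x512 float32, m along the optical axis (not along the pixel's ray), 0 where there is no reading.
- manip.camera_model(name): a dict with "fx", "fy", "cx", "cy" (pixels), "origin" and "attitude" of the camera in the world. Camera axes: x right, y up, looking along -z (the intrinsics and any distortion apply to the point x, -y, -z); pixel columns grow to the right and rows downward; lengths in m; the calibration is good to about 2 mm. The wrist camera is an equidistant fisheye: a pixel r from the principal point sees the ray r / f radians off the axis. A picture is of the moment at which its call begins: read the wrist's pose just before it. camera_model takes no time and is no camera call; for the wrist camera it gives the pose at the moment of the call.
- manip.sign_off(): hands the job in; it is judged then, once.
The state is a dict: "t": time; "q": joint angles; "qd": joint speeds; "tau": joint torques, N m; "tcp_pos": TCP position; "tool_rot": TCP orientation; "force": force on the tool from outside, world axes, zero at the start; "ft_torque": the same for the moment, N m; "finger_gap": opening from 0.0 (shut) to 1.0 (fully open); "gripper_force": force on a finger pad.
Only numpy, scipy, OpenCV 4.12 (cv2) and the standard library are available. Lean on these libraries where they do the work, as an engineer would, in place of code of your own. Each camera call takes 0.05 s, during which the arm holds its last target. There are 200 camera calls.

### The job

One of the five identical grey caps set into the top of the cream and blue logger is really the release catch of its battery tray; the other four are dummies. Feel across the caps with the fingertips until you find the one that gives, press it in so that the tray springs out of the front, and let the cap come back up. Leave the tray out, and do not shift or pick up the bottle, the beaker or the little jar.

Things in the scene. Friction and masses are not known exactly. Their poses are not given: they have to be found in the camera images.
- logger: logger screwed to the bench: box 220 mm (its x) by 300 mm (its y), 75 mm high, flat cream top, blue sides. Origin: centre of its underside; z up; its front, with the tray, faces its -x (to the robot, turned up to 20 degrees). Five grey caps in a row along its y, 52 mm apart, in the top's front half; display, switches, gauge (4 mm high) behind. Top and dummy caps are rigid
- cap1 (a point): centre of the upper face of the first cap (the logger's -y end). Each cap is a flat grey plate 60 mm (logger x) by 44 mm (logger y) in a well 62 by 46 mm, its face 2 mm below the top panel, 73 mm above the bench. Four are rigid dummies; which one is the catch changes from run to run and cannot be seen
- cap2 (a point): centre of the upper face of the second cap (see cap1)
- cap3 (a point): centre of the upper face of the third, middle cap (see cap1)
- cap4 (a point): centre of the upper face of the fourth cap (see cap1)
- cap5 (a point): centre of the upper face of the fifth cap, at the logger's +y end (see cap1)
- catch (a joint): how far the cap that is the catch is pressed in, m: 0 = up, 0.006 = fully in. A spring pushes it back: 2 N to start, 5 N fully in; the tray is let go at about 0.004 (4 to 5 N)
- tray (a joint): how far the battery tray has come out of the logger's front (along the logger's -x), m: 0 = shut and latched, 0.05 = fully out. Once let go its spring (3 N shut, 1 N out) drives it out in about half a second. It has no handle
- tray_front (a point): centre of the outer face of the tray's blue front, 206 mm wide (logger y) by 45 mm high, flush with the logger's front when shut
- bottle: loose amber bottle, 60 mm diameter, 120 mm high, origin at its underside, on the bench at the logger's +y side
- beaker: loose white open beaker, 68 mm diameter, 80 mm high, origin at its underside, on the bench at the logger's -y side
- jar: loose small white jar with a red cap, 40 mm diameter, 35 mm high, origin at its underside, standing on the rear half of the logger's top panel

How it is judged:
At the end, for the whole second after the job is handed in: the tray is out by at least 40 mm and at rest, the catch's cap is back up (within 2 mm), and bottle, beaker and jar are within 20 mm of where they started (value of joint tray above 0.04 m and velocity of joint tray below 0.02 m/s and value of joint catch below 0.002 m and distance of each of bottle, beaker, jar from where it was at the start of the episode below 0.02 m); the robot touches nothing.
It fails at once if the bottle, beaker or jar is shifted or lifted by more than 20 mm (distance of any of bottle, beaker, jar from where it was at the start of the episode above 0.02 m).
It also fails if it takes over 48 s, if anything falls off the work surface, if the arm or the gripper's body presses on something with over 40 N, if the wrist force passes 120 N, or if a joint passes its speed limit or range.

## Working session

There is one attempt and no reset: what is moved stays moved. The work goes in short steps, Python scripts to look and compute and a shell command to move; the robot and the scene stay as the last step left them, time stands still between calls to the robot, and variables do not carry over. Pictures are saved under pics/ and viewed, at most 10 in all, crops included, and the job is handed in when it is done.

```bash
mkdir -p pics
python3 - <<'E'
from station import manip
import cv2, numpy as np
s=manip.sense(); print({k:np.round(s[k],4).tolist() for k in s})
for n in ("scene","side"):
    p,d=manip.snapshot(n); c=manip.camera_model(n); print(n,c)
    cv2.imwrite(f"pics/{n}0.png",p[:,:,::-1]); np.savez(f"{n}0.npz",p=p,d=d,**{k:np.array(c[k]) for k in ("fx","fy","cx","cy","origin","attitude")})
E
```

```text
{'t': 0.0, 'q': [-1.4875, 0.5285, 1.4339, 0.0, 1.1814, -0.1785], 'qd': [0.0013, 0.0013, -0.001, 0.002, -0.0009, -0.0001], 'tau': [0.0008, -44.2353, -17.8023, -0.0002, 0.0084, 0.0], 'tcp_pos': [0.1617, -0.6031, 0.3029], 'tool_rot': [0.9914, 0.1305, 0.0001, -0.0011], 'force': [0.0856, -0.5078, -0.9133], 'ft_torque': [0.0192, 0.0073, 0.021], 'gripper_force': 0.0, 'finger_gap': 0.9977}
scene {'fx': 482.0702690543587, 'fy': 482.0702690543587, 'cx': 258.7942747540232, 'cy': 196.25715510855855, 'origin': array([1.38255073, 0.57613755, 0.68692272]), 'attitude': array([0.21649684, 0.42672276, 0.7735956 , 0.41543549])}
side {'fx': 464.4410845084436, 'fy': 464.4410845084436, 'cx': 252.85266957866142, 'cy': 195.0762330108889, 'origin': array([ 0.48155514, -0.74753022,  0.52619813]), 'attitude': array([ 0.51132523, -0.03877608, -0.06483804,  0.85606014])}
```

View pics/scene0.png

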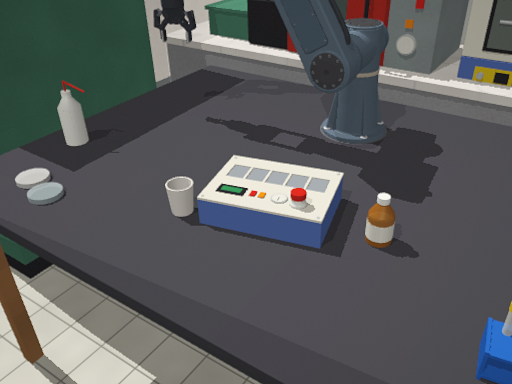

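View pics/side0.png

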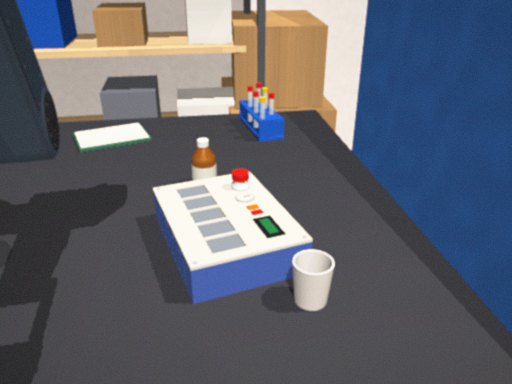

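The scene view shows the logger around (272,198), with the caps from (238,172) to (318,184). The beaker is at (181,196), the bottle at (380,222) and the jar at (298,198). The side view shows the caps from (225,243) to (193,190). Next I'll fit the top panel from depth.

```bash
cat > h.py <<'E'
import numpy as np, cv2
from scipy.spatial.transform import Rotation as R
def world(f):
    z=np.load(f); d=z['d']; v,u=np.mgrid[:d.shape[0],:d.shape[1]]
    P=np.stack([(u-z['cx'])/z['fx']*d,-(v-z['cy'])/z['fy']*d,-d],-1)
    return z['p'].astype(int),d,P@R.from_quat(z['attitude']).as_matrix().T+z['origin']
E
python3 - <<'E'
from h import *
for n in ("scene","side"):
    p,d,W=world(n+"0.npz")
    m=(d>0)&(abs(W[...,2]-.075)<.008)&(W[...,0]>.3)&(W[...,0]<.95)&(abs(W[...,1])<.45)
    k,l,st,c=cv2.connectedComponentsWithStats(m.astype('uint8')); i=1+st[1:,4].argmax(); m=l==i
    pts=W[m]; print(n,m.sum(),"z",np.median(pts[:,2]))
    # white+gray top; rectangle
    r=cv2.minAreaRect(pts[:,:2].astype('float32')); print(r); print(cv2.boxPoints(r))
    grey=m&(p.max(-1)<190)&(p.min(-1)>85)&(np.ptp(p,axis=-1)<45)
    k,l,st,c=cv2.connectedComponentsWithStats(grey.astype('uint8'))
    for j in range(1,k):
        if st[j,4]>60: print("cap",c[j].round(),st[j,4],W[l==j].mean(0).round(4), p[l==j].mean(0).round())
    for nm,(a,b) in dict(up=(.03,.14)).items():
        m2=(d>0)&(W[...,2]>a)&(W[...,2]<b)&(W[...,0]>.3)&(W[...,0]<1)&(abs(W[...,1])<.5)
        k,l,st,c=cv2.connectedComponentsWithStats(m2.astype('uint8'))
        for j in range(1,k):
            if st[j,4]>150: q=W[l==j]; print("blob",c[j].round(),st[j,4],q.min(0).round(3),q.max(0).round(3))
E
```

```text
scene 6014 z 0.0744155227698074
((0.5426974892616272, 0.030553534626960754), (0.22882002592086792, 0.3025943636894226), 13.52951717376709)
[[ 0.39606702  0.15088636]
 [ 0.4668578  -0.14331087]
 [ 0.68932796 -0.08977929]
 [ 0.6185372   0.20441794]]
cap [238. 171.] 194 [ 0.5294 -0.0807  0.0725] [168. 173. 176.]
cap [257. 174.] 202 [ 0.5169 -0.0302  0.0726] [168. 173. 175.]
cap [277. 177.] 211 [0.505  0.0208 0.0728] [168. 173. 176.]
cap [297. 181.] 219 [0.4926 0.0713 0.0726] [168. 173. 176.]
cap [318. 184.] 230 [0.4805 0.1227 0.0728] [168. 173. 176.]
cap [262. 211.] 273 [0.6467 0.0676 0.0716] [153. 151. 146.]
cap [306. 208.] 110 [0.5885 0.1504 0.0765] [168. 166. 155.]
blob [272. 195.] 8106 [ 0.401 -0.139  0.03 ] [0.687 0.203 0.113]
blob [179. 191.] 707 [ 0.633 -0.194  0.03 ] [ 0.702 -0.122  0.082]
blob [381. 218.] 971 [0.503 0.272 0.03 ] [0.55  0.331 0.122]
side 9380 z 0.0725147170876781
((0.5441766381263733, 0.028755992650985718), (0.22151753306388855, 0.3048521876335144), 13.43509292602539)
[[ 0.4010337   0.15127666]
 [ 0.47186416 -0.14523287]
 [ 0.6873196  -0.09376468]
 [ 0.6164891   0.20274486]]
cap [193. 191.] 197 [0.4869 0.1265 0.0705] [174. 178. 184.]
cap [200. 202.] 226 [0.4986 0.0755 0.0706] [173. 178. 184.]
cap [207. 214.] 277 [0.5112 0.0246 0.0706] [174. 178. 185.]
cap [267. 226.] 72 [ 0.6162 -0.0398  0.0746] [143. 137. 126.]
cap [216. 228.] 331 [ 0.5231 -0.0261  0.0708] [173. 178. 184.]
cap [225. 243.] 399 [ 0.5353 -0.0772  0.0709] [173. 178. 184.]
blob [236. 229.] 14508 [ 0.402 -0.197  0.03 ] [0.701 0.312 0.119]
```

Both cameras agree on the cap pitch (52 mm), the yaw (13.4°) and the heights. Averaged, cap1 is at about (0.532, -0.079) and cap5 at about (0.484, 0.125). The tool's x is already at 15° yaw, so I won't turn it. I'll shut the fingers and move above cap1.

```bash
python3 -m crank '[{"dp":[0.05,-0.041,0.0],"delta_rot":[0,0,0],"fingers":-1},{"dp":[0.05,-0.041,0.0],"delta_rot":[0,0,0],"fingers":-1},{"dp":[0.05,-0.041,0.0],"delta_rot":[0,0,0],"fingers":-1},{"dp":[0.05,-0.041,0.0],"delta_rot":[0,0,0],"fingers":-1},{"dp":[0.05,-0.041,0.0],"delta_rot":[0,0,0],"fingers":-1},{"dp":[0.05,-0.041,0.0],"delta_rot":[0,0,0],"fingers":-1},{"dp":[0.05,-0.041,0.0],"delta_rot":[0,0,0],"fingers":-1},{"dp":[0.05,-0.041,0.0],"delta_rot":[0,0,0],"fingers":-1},{"dp":[0.05,-0.041,0.0],"delta_rot":[0,0,0],"fingers":-1},{"dp":[0.05,-0.041,0.0],"delta_rot":[0,0,0],"fingers":-1}]' 30
python3 -m crank '[{"dp":[0.05,-0.041,0.02],"delta_rot":[0,0,0],"fingers":-1},{"dp":[0.05,-0.041,0.02],"delta_rot":[0,0,0],"fingers":-1},{"dp":[0.05,-0.041,0.02],"delta_rot":[0,0,0],"fingers":-1},{"dp":[0.05,-0.041,0.02],"delta_rot":[0,0,0],"fingers":-1},{"dp":[0.05,-0.041,0.02],"delta_rot":[0,0,0],"fingers":-1},{"dp":[0.05,-0.041,0.02],"delta_rot":[0,0,0],"fingers":-1},{"dp":[0.05,-0.041,0.02],"delta_rot":[0,0,0],"fingers":-1},{"dp":[0.05,-0.041,0.02],"delta_rot":[0,0,0],"fingers":-1},{"dp":[0,0,0],"delta_rot":[0,0,0],"fingers":-1},{"dp":[0,0,0],"delta_rot":[0,0,0],"fingers":-1}]'
```

```text
t: 0.93
tcp_pos: [0.3507, -0.3394, 0.3037]
tool_rot: [0.991, 0.13, -0.0, -0.0]
force: [0.3, -0.2, -1.1]
finger_gap: -0.006
gripper_force: 0.0
t: 1.77
tcp_pos: [0.5011, -0.1291, 0.223]
tool_rot: [0.991, 0.132, -0.001, -0.001]
force: [0.5, -0.7, -0.7]
finger_gap: -0.003
gripper_force: 0.0
```

```bash
python3 -m crank '[{"dp":[0.0214,-0.0202,0.025],"delta_rot":[0,0,0],"fingers":-1},{"dp":[0.0214,-0.0202,0.025],"delta_rot":[0,0,0],"fingers":-1},{"dp":[0.0214,-0.0202,0.025],"delta_rot":[0,0,0],"fingers":-1},{"dp":[0.0214,-0.0202,0.025],"delta_rot":[0,0,0],"fingers":-1},{"dp":[0,0,0.014],"delta_rot":[0,0,0],"fingers":-1},{"dp":[0,0,0],"delta_rot":[0,0,0],"fingers":-1},{"dp":[0,0,0],"delta_rot":[0,0,0],"fingers":-1}]'
python3 - <<'E'
from station import manip
import cv2
print(manip.sense()['tcp_pos'],manip.sense()['force'])
p,d=manip.snapshot("side"); cv2.imwrite("pics/s1.png",cv2.resize(p[140:300,130:350,::-1],None,fx=3,fy=3))
E
```

```text
t: 2.35
tcp_pos: [0.5312, -0.0817, 0.1669]
tool_rot: [0.992, 0.13, -0.0, -0.0]
force: [-0.2, 0.7, 0.9]
finger_gap: -0.001
gripper_force: 0.0
[ 0.53124054 -0.08173815  0.16689667] [-0.21453158  0.74783008  0.92520523]
```

View pics/s1.png

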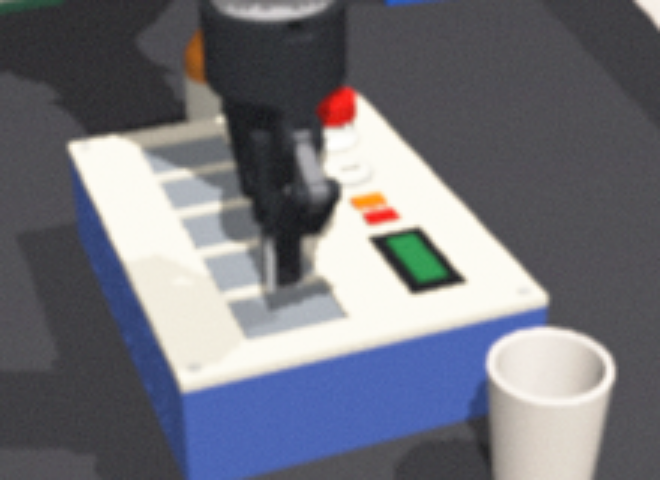

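The shut fingertips are above cap1 (tip at about (283,287) in the crop, cap around (290,312)), about 20 mm up. I'll descend and feel for contact.

```bash
python3 -m crank '[{"dp":[0.0,-0.002,0.009],"delta_rot":[0,0,0],"fingers":-1},{"dp":[0,-0.002,0.009],"delta_rot":[0,0,0],"fingers":-1},{"dp":[0,0,0.009],"delta_rot":[0,0,0],"fingers":-1},{"dp":[0,0,0.009],"delta_rot":[0,0,0],"fingers":-1},{"dp":[0,0,0],"delta_rot":[0,0,0],"fingers":-1},{"dp":[0,0,0],"delta_rot":[0,0,0],"fingers":-1}]'
python3 -m crank '[{"dp":[0,0,0.002],"delta_rot":[0,0,0],"fingers":-1},{"dp":[0,0,0.002],"delta_rot":[0,0,0],"fingers":-1},{"dp":[0,0,0],"delta_rot":[0,0,0],"fingers":-1}]'
python3 -m crank '[{"dp":[0,0,0.002],"delta_rot":[0,0,0],"fingers":-1},{"dp":[0,0,0],"delta_rot":[0,0,0],"fingers":-1}]'
python3 -m crank '[{"dp":[0,0,0.002],"delta_rot":[0,0,0],"fingers":-1},{"dp":[0,0,0],"delta_rot":[0,0,0],"fingers":-1}]'
```

```text
t: 2.9
tcp_pos: [0.5311, -0.0787, 0.1485]
tool_rot: [0.991, 0.131, -0.0, -0.0]
force: [-0.9, -0.5, -0.3]
finger_gap: -0.001
gripper_force: 0.0
t: 3.15
tcp_pos: [0.5313, -0.0787, 0.1469]
tool_rot: [0.991, 0.131, -0.0, -0.0]
force: [-0.8, -0.0, -0.2]
finger_gap: 0.001
gripper_force: 0.0
t: 3.32
tcp_pos: [0.5313, -0.0787, 0.1459]
tool_rot: [0.991, 0.131, 0.0, -0.0]
force: [0.3, -0.7, -0.6]
finger_gap: -0.003
gripper_force: 0.0
t: 3.48
tcp_pos: [0.5314, -0.0787, 0.1457]
tool_rot: [0.991, 0.131, 0.0, 0.0]
force: [-1.2, 1.0, 6.1]
finger_gap: 0.002
gripper_force: 2.8
```

Cap1 is rigid: 6 N with no give, at tip z ≈ 0.0727. On to cap2.

```bash
python3 -m crank '[{"dp":[0,0,-0.016],"delta_rot":[0,0,0],"fingers":-1},{"dp":[0.001,-0.035,0],"delta_rot":[0,0,0],"fingers":-1},{"dp":[0.001,-0.035,0],"delta_rot":[0,0,0],"fingers":-1},{"dp":[0.001,-0.034,0],"delta_rot":[0,0,0],"fingers":-1},{"dp":[0,0,0],"delta_rot":[0,0,0],"fingers":-1},{"dp":[0,0,0.007],"delta_rot":[0,0,0],"fingers":-1},{"dp":[0,0,0.005],"delta_rot":[0,0,0],"fingers":-1},{"dp":[0,0,0],"delta_rot":[0,0,0],"fingers":-1}]'
python3 -m crank '[{"dp":[0,0,0.002],"delta_rot":[0,0,0],"fingers":-1},{"dp":[0,0,0],"delta_rot":[0,0,0],"fingers":-1}]'
python3 -m crank '[{"dp":[0,0,0.002],"delta_rot":[0,0,0],"fingers":-1},{"dp":[0,0,0],"delta_rot":[0,0,0],"fingers":-1}]'
```

```text
t: 4.15
tcp_pos: [0.5197, -0.0289, 0.1465]
tool_rot: [0.991, 0.13, 0.0, 0.0]
force: [-0.3, 0.1, 0.5]
finger_gap: -0.001
gripper_force: 0.0
t: 4.32
tcp_pos: [0.5196, -0.0289, 0.1458]
tool_rot: [0.992, 0.13, 0.0, 0.0]
force: [0.6, 0.5, -0.1]
finger_gap: -0.002
gripper_force: 0.0
t: 4.48
tcp_pos: [0.5196, -0.0288, 0.1457]
tool_rot: [0.991, 0.13, 0.0, 0.0]
force: [-1.0, -0.3, 5.6]
finger_gap: -0.001
gripper_force: 3.1
```

Cap2 is rigid too. On to cap3.

```bash
python3 -m crank '[{"dp":[0,0,-0.016],"delta_rot":[0,0,0],"fingers":-1},{"dp":[0.001,-0.035,0],"delta_rot":[0,0,0],"fingers":-1},{"dp":[0.001,-0.035,0],"delta_rot":[0,0,0],"fingers":-1},{"dp":[0.001,-0.035,0],"delta_rot":[0,0,0],"fingers":-1},{"dp":[0,0,0],"delta_rot":[0,0,0],"fingers":-1},{"dp":[0,0,0.007],"delta_rot":[0,0,0],"fingers":-1},{"dp":[0,0,0.005],"delta_rot":[0,0,0],"fingers":-1},{"dp":[0,0,0],"delta_rot":[0,0,0],"fingers":-1}]'
python3 -m crank '[{"dp":[0,0,0.002],"delta_rot":[0,0,0],"fingers":-1},{"dp":[0,0,0],"delta_rot":[0,0,0],"fingers":-1}]'
python3 -m crank '[{"dp":[0,0,0.002],"delta_rot":[0,0,0],"fingers":-1},{"dp":[0,0,0],"delta_rot":[0,0,0],"fingers":-1}]'
```

```text
t: 5.15
tcp_pos: [0.5075, 0.0222, 0.1465]
tool_rot: [0.991, 0.13, -0.0, 0.0]
force: [-0.5, 1.2, -0.6]
finger_gap: -0.001
gripper_force: 0.0
t: 5.32
tcp_pos: [0.5075, 0.0222, 0.1457]
tool_rot: [0.992, 0.13, 0.0, 0.0]
force: [-0.1, -0.5, -0.7]
finger_gap: -0.002
gripper_force: 0.0
t: 5.48
tcp_pos: [0.5075, 0.0224, 0.145]
tool_rot: [0.991, 0.13, 0.0, 0.0]
force: [0.1, -0.4, 1.3]
finger_gap: 0.002
gripper_force: 0.7
```

Cap3 gives: 1.3 N and 0.8 mm lower. Pressing further.

```bash
python3 -m crank '[{"dp":[0,0,0.002],"delta_rot":[0,0,0],"fingers":-1},{"dp":[0,0,0.002],"delta_rot":[0,0,0],"fingers":-1},{"dp":[0,0,0],"delta_rot":[0,0,0],"fingers":-1}]'
python3 -m crank '[{"dp":[0,0,0.002],"delta_rot":[0,0,0],"fingers":-1},{"dp":[0,0,0.002],"delta_rot":[0,0,0],"fingers":-1},{"dp":[0,0,0],"delta_rot":[0,0,0],"fingers":-1}]'
python3 -m crank '[{"dp":[0,0,0.002],"delta_rot":[0,0,0],"fingers":-1},{"dp":[0,0,0],"delta_rot":[0,0,0],"fingers":-1},{"dp":[0,0,0],"delta_rot":[0,0,0],"fingers":-1}]'
```

```text
t: 5.73
tcp_pos: [0.5075, 0.0225, 0.1431]
tool_rot: [0.991, 0.131, 0.0, 0.0]
force: [-0.8, -3.0, 4.4]
finger_gap: -0.002
gripper_force: 2.0
t: 5.98
tcp_pos: [0.5075, 0.0228, 0.1409]
tool_rot: [0.991, 0.131, 0.0, 0.0]
force: [0.1, -3.4, 4.7]
finger_gap: -0.0
gripper_force: 2.0
t: 6.23
tcp_pos: [0.5075, 0.0228, 0.14]
tool_rot: [0.991, 0.131, 0.0, 0.0]
force: [0.7, -4.1, 3.7]
finger_gap: -0.002
gripper_force: 2.3
```

It has been pressed in about 5.8 mm. I'll hold it briefly, lift well clear and look.

```bash
python3 -m crank '[{"dp":[0,0,0],"delta_rot":[0,0,0],"fingers":-1},{"dp":[0,0,0],"delta_rot":[0,0,0],"fingers":-1},{"dp":[0,0,0],"delta_rot":[0,0,0],"fingers":-1},{"dp":[0,0,-0.01],"delta_rot":[0,0,0],"fingers":-1},{"dp":[0,0,-0.02],"delta_rot":[0,0,0],"fingers":-1},{"dp":[0,0,-0.05],"delta_rot":[0,0,0],"fingers":-1},{"dp":[0,0,-0.08],"delta_rot":[0,0,0],"fingers":-1},{"dp":[0,0,-0.08],"delta_rot":[0,0,0],"fingers":-1},{"dp":[0,0,-0.08],"delta_rot":[0,0,0],"fingers":-1},{"dp":[0,0,0],"delta_rot":[0,0,0],"fingers":-1},{"dp":[0,0,0],"delta_rot":[0,0,0],"fingers":-1}]'
python3 - <<'E'
from station import manip
from h import *
for n in ("side",):
    p,d=manip.snapshot(n); c=manip.camera_model(n)
    cv2.imwrite("pics/s2.png",cv2.resize(p[120:320,100:360,::-1],None,fx=3,fy=3)); np.savez("side2.npz",p=p,d=d,**{k:np.array(c[k]) for k in ("fx","fy","cx","cy","origin","attitude")})
p,d,W=world("side2.npz")
B=W-np.array([.543,.0295,0]); a=np.radians(13.4); X=B[...,0]*np.cos(a)+B[...,1]*np.sin(a); Y=-B[...,0]*np.sin(a)+B[...,1]*np.cos(a)
m=(d>0)&(X<-.113)&(X>-.2)&(abs(Y)<.11)&(W[...,2]>.015)&(W[...,2]<.07)
print(m.sum(), X[m].min() if m.any() else None, np.percentile(X[m],[2,50,98]) if m.any() else None)
for i,y in enumerate((-.104,-.052,0,.052,.104)):
    k=(abs(Y-y)<.015)&(abs(X+.046)<.03)&(d>0); print(i+1,k.sum(),np.median(W[k][:,2]), np.median(X[k]))
E
```

```text
t: 7.15
tcp_pos: [0.5073, 0.0236, 0.3025]
tool_rot: [0.991, 0.131, 0.002, 0.0]
force: [-0.3, 0.2, -0.8]
finger_gap: -0.002
gripper_force: 0.0
1726 -0.15973253133811627 [-0.15936838 -0.14038015 -0.11610347]
1 338 0.07109609342925394 -0.04574438174354471
2 899 0.30763693457095687 -0.03808492151009581
3 1169 0.28540567721690413 -0.05093448699905384
4 264 0.0709684379194937 -0.04881623505450822
5 190 0.07058475132093522 -0.04633198904305902
```

View pics/s2.png

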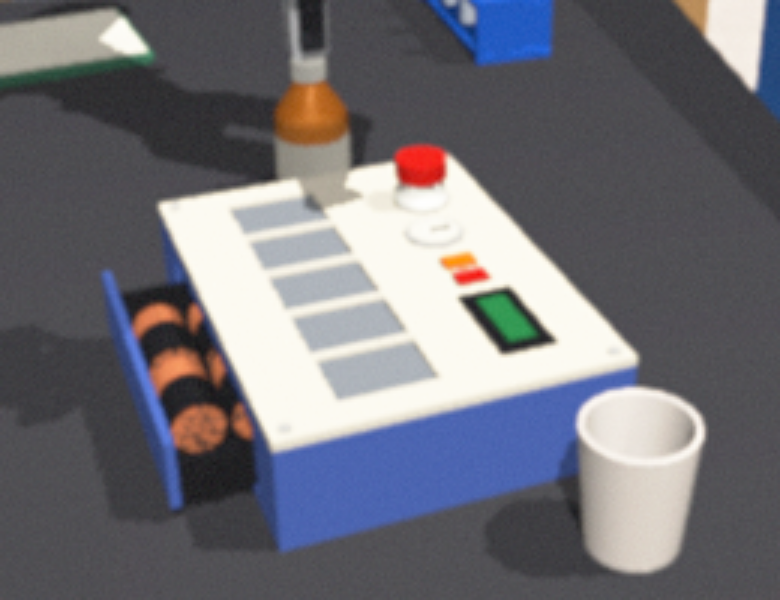

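The tray is out at the left, from (110,275) to (175,500). Depth puts its face at logger x = -0.1595, against -0.110 when shut, so it is out about 50 mm. All five caps look level, the loose objects look unmoved, and the arm is clear.

```bash
python3 -m crank '[{"dp":[0,0,0],"delta_rot":[0,0,0],"fingers":-1},{"dp":[0,0,0],"delta_rot":[0,0,0],"fingers":-1},{"dp":[0,0,0],"delta_rot":[0,0,0],"fingers":-1},{"dp":[0,0,0],"delta_rot":[0,0,0],"fingers":-1}]' && python3 -c "
from station import manip
print(manip.sign_off())"
```

```text
t: 7.53
tcp_pos: [0.5066, 0.0231, 0.2986]
tool_rot: [0.991, 0.13, -0.001, -0.001]
force: [-0.5, -0.6, -0.2]
finger_gap: -0.001
gripper_force: 0.0
the job is handed in; nothing more can be done
None
```

Cap3 was the catch: I pressed it in and let it come back up, the tray is out about 50 mm, the bottle, beaker and jar look unmoved in the last picture, and the job is handed in (7.5 s used; no verdict was returned).

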